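# Pop the tube rack out of its dock and trap it on the apron

## Task

The tube rack sits in a spring-loaded dock. Press the ejector paddle beside the dock's mouth all the way down with one finger, and with the other finger trap the rack as the spring drives it out, so that it stops a centimetre or more out on the apron and does not run to the apron's front edge. Use touch only, lift nothing and leave the things round the dock alone; finish while holding: one finger still keeping the paddle fully down, the other still holding the rack back.

Things in the scene. Friction and masses are not known exactly. Their poses are not given: they have to be found in the camera images.
- dock: White dock fixed to the bench. Origin on the bench (z = 0) under the middle of the mouth; x points from the mouth into the bay (the rack comes out to -x), y left when looking in. Sliding floor 20 mm up. Bay: open top, side walls x 3 to 163, inner faces y = +-51.5, outer +-57.5, top 46 mm; spring housing x 131 to 195, 70 mm high.
- apron (a point): Middle of the top face of the apron, the open floor in front of the mouth, 20 mm above the bench: dock x = -66 (front edge) to 0 mm, y = -57 to +57 mm, with no side walls. This point is at dock x = -36 mm, y = 0.
- plunger (a joint): Travel (m) of the spring plunger behind the rack, 0 = in. It pushes the rack to dock -x with about 5 N (4 N when 50 mm out). It is damped: once freed, the rack runs out at roughly 20 to 50 mm/s, to 75 mm if nothing stops it.
- ejector (a joint): Travel of the paddle: 0 = up, 0.009 m = fully down. Sprung: 2.5 N starts it, 5 N holds it down, plus up to 4 N of rubbing until the rack is free. One part with the gate, a steel lip across the mouth (dock x = -5 to 0) 6 mm above the floor that holds the rack in; the rack is free after about 6 mm of travel. Let go, it springs up.
- paddle_top (a point): Centre of the paddle's top, a flat steel plate 44 (dock x) by 38 mm (dock y), left of the apron: dock x = -40, y = +81 mm, 42 mm above the bench when up, 33 when down; inner edge at y = +62. With one finger pressing it, the other, level with it and 60 to 110 mm farther to dock -y, stands 13 mm above the apron in the rack's path.
- rack: Beige foam tube rack, loose, about 0.25 kg, 123 mm (its x) by 99 by 46 mm tall, with four small capped vials in it that stand 18 mm above its top. Origin under its centre, axes parallel to the dock's; in the dock its underside is 20 mm and its top 66 mm above the bench.
- rack_front (a point): Middle of the rack's front face, 23 mm above its underside. In the dock's frame its x is 0 while the rack is in, and negative by the distance it has come out; -66 mm is the apron's front edge.
- bottle: Bystander, not to be disturbed: closed laboratory bottle with a blue cap, 56 mm across, 110 mm tall, loose; origin under its centre
- timer: Bystander, not to be disturbed: flat grey-white digital timer, 68 x 64 x 19 mm, loose; origin under its centre
- tweezers: Bystander, not to be disturbed: steel tweezers lying flat, 129 mm long, loose
- boat: Bystander, not to be disturbed: small white weighing boat, 63 x 78 x 16 mm, loose
- comb: Bystander, not to be disturbed: white gel comb lying flat, 40 x 80 x 9 mm, loose
There are look-alikes about, which are no part of the job. What is shaped like the rack but blue, brown or turquoise is not meant.

How it is judged:
On the way, in this order (a step that is already met when the one before it is completed fails the run):
1. a finger starts to press the ejector paddle (value of joint ejector above 0.003 m and contact force between the fingers and dock above 0.5 N).
2. the rack has come out at least 8 mm and runs against a finger (x of rack_front in the frame of dock below -0.008 m and contact force between the fingers and rack above 0.3 N), for 0.1 s.
At the end, for the whole second after the job is handed in: The robot still holds the paddle down (at least 7 of its 9 mm) with a finger, and a finger still bears on the rack (over 0.5 N), which stands still and level on the dock floor, its front 8 to 62 mm out of the mouth (value of joint ejector above 0.007 m and contact force between the fingers and dock above 0.5 N and contact force between the fingers and rack above 0.5 N and x of rack_front in the frame of dock between -0.062 and -0.008 m and linear speed of rack below 0.01 m/s and angle between rack's own z axis and vertical below 0.1 rad and height (world z) of rack below 0.026 m); the arm keeps its last pose, push and grip.
It fails at once if the rack's front runs to the apron's front edge (x of rack_front in the frame of dock below -0.064 m).
It fails at once if the rack is lifted (height (world z) of rack above 0.032 m).
It fails at once if the rack is tipped (angle between rack's own z axis and vertical above 0.25 rad).
It fails at once if a bystander is disturbed (moved more than 15 mm) (distance of any of bottle, timer, tweezers, boat, comb from where it was at the start of the episode above 0.015 m).
It also fails if it takes over 29 s, if anything falls off the work surface, if the arm or the gripper's body presses on something with over 40 N, if the wrist force passes 120 N, or if a joint passes its speed limit or range.

## Robot

A 6-joint arm with a two-finger parallel gripper is mounted at the origin on a cart in front of the work surface, level with it; the furniture and walls round the work are solid. World frame = base frame: x ahead of the robot, y to its left, z up, the work surface at z = 0. Lengths are in m, angles in rad, forces in N, time in s.
With the tool pointing down it reaches from about 0.275 to 0.775 m from the base axis. Payload 14.6 kg.
Tool frame: the origin (TCP) lies midway between the tips of the shut fingers; the grasp point (between the pads) lies 19 mm behind it; z points along the fingers, y is the direction in which the jaws open and shut (so a half turn about z gives the same grasp; the last joint's range is limited). The gripper opens to 85 mm and grips with 20 to 120 N. Pads are 22 mm wide; open, the fingers measure 114 mm over their backs; the gripper's body (76 mm by 85 mm) begins 54 mm behind the grasp point. The pads swing forward as they close: fully open they stand 13 mm farther back than shut.
Start: joints at [1.19, 0.263, -0.048, 1.259, 0, 1.415], TCP at [0.118, 0.512, 0.206] pointing down, gripper open.
Joint ranges: [-2.65, 2.65], [-0.89, 1.7], [-1.18, 1.37], [-2.13, 2.11], [-1.35, 1.29], [-3.14, 3.14]. Speed limits (rad/s): [1.89, 1.89, 2.57, 2.79, 3.14, 3.14].

## Interface

Orientations are given as a unit quaternion [w, x, y, z].
In Python, from station import manip, snapshot, job gives the robot as it stands.
- The arm moves only by the tool jog_arm, never from a script. Its argument "motion" is a list of rows, each an object with "delta_rot": the turn, a rotation vector about the world's x, y, z in units of 0.5 rad (1.0 is 0.5 rad), a list of three; "dp": the shift along the world's x, y, z in units of 0.75 m (1.0 is 0.75 m), a list of three; "fingers": the opening, from 0 (shut) to 1 (fully open). In form: [{"delta_rot": [ax, ay, az], "dp": [dx, dy, dz], "fingers": fingers}, ...]. A call has 1 to 20 rows; each row is the pose to reach, as a shift and turn from the pose commanded when the call began; what a row does not reach only later rows make up. A row lasts 1/8 s, in which the tool goes at most 62.5 mm and 10.7 degrees, less where a joint would pass 70% of its speed; a pose out of reach is approached as far as the arm can. A call with a number of a shift or a turn outside -1 to 1 is refused whole. A call with a gripper value outside its range is refused whole. The fingers move at their own pace and stop on an object; "squeeze" is the grip in N (left out, the last holds). Time passes only in rows, so rows that repeat a pose let the fingers close. It gives the time, the measured TCP pose, the force and the opening at its end, in the units of the state.
- manip.get_obs(): the state, without advancing time (a new reading comes with each control period).
- snapshot(name): name is "side" or "top" or "wrist"; returns a dict with "frame" (400x640x3 uint8, red, green, blue), "depth" (400x640 float32, m along the optical axis (not along the pixel's ray), 0 where there is no reading), "vertical_fov" (degrees; the focal length in pixels is half the picture's height over the tangent of half this angle, whatever the lens; pixels are square), "cx", "cy" (the principal point, pixels), "rvec" (rotation vector, rad) and "tvec" (3), from world to camera coordinates, as OpenCV has them. Camera axes: x right, y down, z forward; pixel columns grow to the right and rows downward; lengths in m; the calibration is good to about 2 mm. The wrist camera is an equidistant fisheye: a pixel r from the principal point sees the ray r / f radians off the axis. A picture is of the moment at which its call begins.
- job.sign_off(): hands the job in, once; it reports no verdict.
The state is a dict: "t": time; "joint_positions": joint angles; "qd": joint speeds; "joint_torque": joint torques, N m; "tcp_pos": TCP position; "tcp_rot": TCP orientation; "wrist_force": force on the tool from outside, world axes, zero at the start; "wrist_torque": the same for the moment, N m; "gripper_width": finger opening in m.
Only numpy, scipy, OpenCV 4.12 (cv2) and the standard library are available. Lean on these libraries where they do the work, as an engineer would, in place of code of your own. Each camera call takes 0.05 s, during which the arm holds its last target. There are 200 camera calls.

## Working session

There is one attempt and no reset: what is moved stays moved. The work goes in short steps, Python scripts to look and compute and a tool call to move; the robot and the scene stay as the last step left them, time stands still between calls to the robot, and variables do not carry over. Pictures are saved under pics/ and viewed, about 8 in all and at most 12, crops included, and the job is handed in when it is done.

Besides the shell and the picture viewer there is one more tool, called after "Request:" by a JSON object that holds its "method" and its "body". jog_arm: Moves the arm, as the interface text tells. Shifts and turns lie within -1 to 1; 1 stands for 0.75 m of shift or 0.5 rad of turn. Its arguments: {"type":"object","properties":{"motion":{"type":"array","items":{"type":"object","properties":{"delta_rot":{"type":"array","items":{"type":"number"}},"dp":{"type":"array","items":{"type":"number"}},"fingers":{"type":"number"}}}},"squeeze":{"type":"number"}},"required":["motion"]}

```bash
mkdir -p pics; cat > h.py <<'E'
import numpy as np,cv2
from station import manip,snapshot,job
def cam(s):
    f=s["frame"].shape[0]/2/np.tan(np.radians(s["vertical_fov"])/2)
    R=cv2.Rodrigues(np.array(s["rvec"],float))[0];t=np.array(s["tvec"],float)
    return f,R,t
def cloud(s):
    f,R,t=cam(s);d=s["depth"];v,u=np.mgrid[:d.shape[0],:d.shape[1]]
    P=np.stack([(u-s["cx"])/f*d,(v-s["cy"])/f*d,d],-1)
    P=(P-t)@R;P[d==0]=np.nan;return P
def ray(s,u,v,z):
    f,R,t=cam(s);r=np.array([(u-s["cx"])/f,(v-s["cy"])/f,1])@R;c=-R.T@t
    return c+r*(z-c[2])/r[2]
E
python3 - <<'E'
from h import *
import pickle
for n in("top","side"):
    s=snapshot(n);pickle.dump(s,open(n+".pkl","wb"));cv2.imwrite(f"pics/{n}0.png",s["frame"][...,::-1])
    f,R,t=cam(s);print(n,f,-R.T@t,R[2])
print(manip.get_obs())
E
```

```text
top 451.35978412205617 [ 0.28114541 -0.02430046  1.15847479] [ 0.21726377 -0.01620396 -0.97597843]
side 373.9248974112217 [ 0.15706924 -0.8098413   0.39668645] [ 0.41256778  0.82784424 -0.38008124]
{'t': 0.1, 'joint_positions': array([ 1.18971023e+00,  2.63501324e-01, -4.88303920e-02,  1.25937185e+00,
       -3.42361214e-05,  1.41552856e+00]), 'qd': array([1.13896352e-03, 4.09667043e-04, 2.55124341e-03, 5.68009401e-04,
       4.39136992e-05, 7.41483666e-04]), 'joint_torque': array([ 2.00293085e-03, -6.38580680e+01,  3.85065544e+01,  9.95275128e-03,
       -2.16041003e-04, -1.35808216e-05]), 'tcp_pos': array([0.11745923, 0.51144781, 0.20547539]), 'tcp_rot': array([-1.03691533e-04,  1.12669393e-01,  9.93632428e-01, -4.41942263e-04]), 'wrist_force': array([0.21614274, 0.65378808, 0.31995629]), 'wrist_torque': array([ 0.00292701,  0.04155053, -0.01734336]), 'gripper_width': 0.08573405977996967}
```

View pics/top0.png

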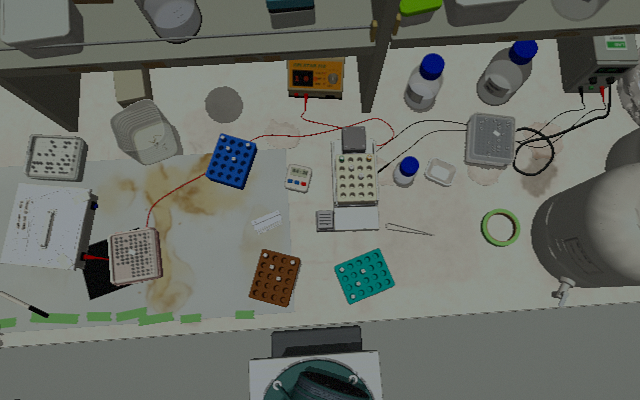

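View pics/side0.png

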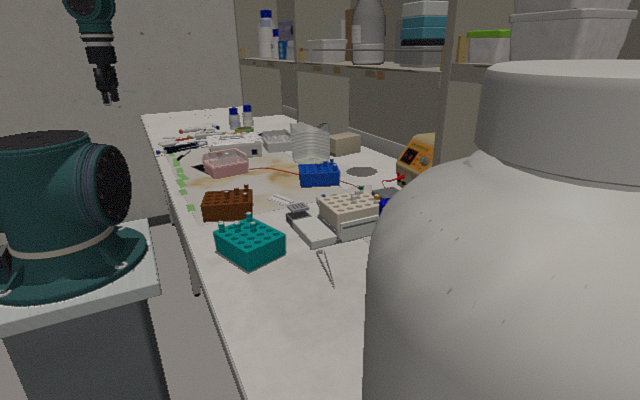

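Top view: the beige rack with white apron is at (356,178)/(350,218), with the paddle left of the apron at (325,220). Look-alikes: blue (232,160), brown (275,277), turquoise (365,275), pinkish box (135,255). I choose the beige rack in the white dock and check it in a crop.

```bash
python3 - <<'E'
from h import *
import pickle
s=pickle.load(open("top.pkl","rb"));P=cloud(s)
im=s["frame"];c=cv2.resize(im[115:245,275:455],None,fx=4,fy=4,interpolation=cv2.INTER_CUBIC)
cv2.imwrite("pics/crop.png",c[...,::-1])
np.set_printoptions(precision=3,suppress=True,linewidth=200)
z=P[...,2]
for v in range(196,240,3): print(v,(z[v,305:395:3]*1000).round(0))
print(s["cx"],s["cy"],P[218,350],P[220,325],P[178,356],P[250,320])
E
```

```text
196 [-2. -3.  0.  1. -5. -2.  0. -2.  0. -1. 45. 69. 41. 38. 67. 40. 40. 63. 42. 43. 65. 62. 36. 65. 47. -3. -0. -1. -0. -2.]
199 [ 0. -1.  3. -0.  3.  1. -2. -0. -4.  2. 46. 64. 64. 67. 66. 67. 66. 66. 67. 69. 64. 68. 66. 66. 43.  5.  1. -1.  1.  1.]
202 [ 1. -2.  2. -1. -4. -0.  5.  2.  3. -0. 38. 54. 52. 55. 48. 50. 49. 47. 41. 37. 38. 42. 34. 20. 14.  2. -4.  1. -3. -1.]
205 [ 3.  0. -2. -3. -2. -1. -1. -1.  1. -1. 12. 24. 26. 23. 26. 23. 29. 20. 24. 25. 22. 23. 23.  8. -0.  3. -2. -4.  0.  1.]
208 [-2.  0. -3.  0. -4.  1. -2. -1.  1. -1. 20. 16. 24. 18. 22. 20. 22. 19. 20. 21. 21. 18. 16. 19. 21.  6. -5. -0. -1. -0.]
211 [ 2.  2.  0.  3. 39. 45. 41. 39. 41. 22. 21. 21. 18. 20. 20. 19. 17. 22. 22. 23. 20. 18. 21. 21. 19.  0. -4.  3. -3. -2.]
214 [ 1.  3.  1. -2. 38. 42. 45. 45. 41. 17. 21. 19. 19. 17. 17. 21. 15. 18. 19. 22. 18. 17. 21. 20. 22. -1. -5. -2. -6. -4.]
217 [ 0.  2.  2. -4. 42. 43. 43. 43. 44. 21. 22. 22. 23. 19. 20. 16. 20. 18. 20. 19. 18. 19. 22. 19. 19.  3. -2. -1. -3.  2.]
220 [ 2.  3. -2.  1. 41. 45. 43. 45. 44. 24. 19. 22. 19. 23. 24. 20. 19. 19. 22. 21. 16. 17.
[... 218 characters left out ...]
0. 17. 17. 21. 18. 17. 15. 19. 20. 19. 20. 22. -2. -1.  9. -1.  1.]
229 [ 2.  2. -0. -4. 23. 18. 18. 20. 20. 19. 19. 20. 20. 20. 21. 18. 20. 16. 19. 20. 20. 13. 15. 15. 12.  0.  1. -0.  6. 10.]
232 [-4. -3. -3.  0. -3. -1.  0.  1. -2. -3. -5.  1. -5. -2.  0.  1.  2.  3. -0. -1.  1. -5. -1. -0.  3. -0. -0. -1. -1.  1.]
235 [-1. -2.  5. -3. -1.  0. -3.  1. -1. -1.  1.  1. -4.  5. -2. -4.  1.  0.  3. -3. -0. -1. -3.  3. -3.  0. -4. -2.  1. -0.]
238 [-3.  2. -1. -5.  3. -0. -2.  5. -4. -1. -1.  5.  2. -2. -2.  1.  0.  1. -1.  3.  0. -0.  2.  3.  3.  2.  0.  0. -2.  1.]
319.86795632722004 198.5932904406054 [ 0.479 -0.117  0.017] [ 0.474 -0.052  0.044] [ 0.571 -0.137  0.065] [ 0.405 -0.034 -0.002]
```

View pics/crop.png

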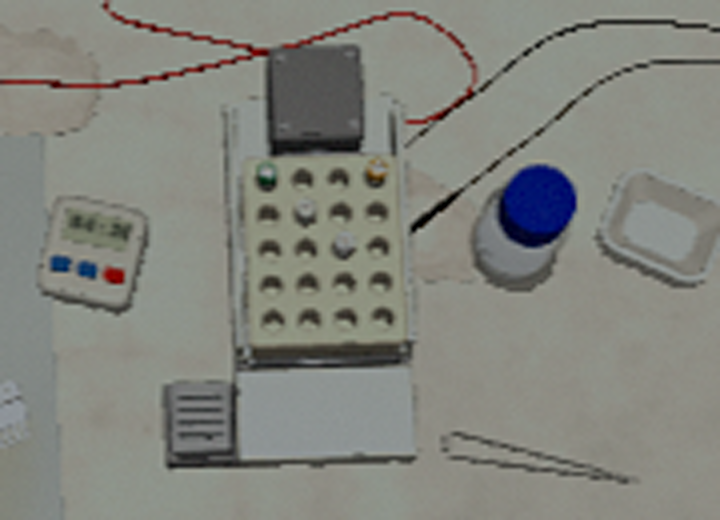

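The crop confirms the choice: beige rack with four vials in the white dock, spring housing behind it, grey paddle left of the apron. The tweezers lie right of the apron.

```bash
python3 - <<'E'
from h import *
import pickle
s=pickle.load(open("top.pkl","rb"));P=cloud(s);z=P[...,2]
np.set_printoptions(precision=4,suppress=True)
def rect(u0,u1,v0,v1,lo,hi,n):
    m=np.zeros(z.shape,bool);m[v0:v1,u0:u1]=True
    m&=(z>lo)&(z<hi);m=m.astype(np.uint8)
    k,l,st,ce=cv2.connectedComponentsWithStats(m);i=1+st[1:,4].argmax()
    c=max(cv2.findContours((l==i).astype(np.uint8),0,2)[0],key=cv2.contourArea)
    zz=np.median(z[l==i]);h=cv2.convexHull(c)[:,0]
    W=np.array([ray(s,a,b,zz)[:2] for a,b in h],np.float32)
    r=cv2.minAreaRect(W);print(n,zz,r)
rect(310,345,205,232,.033,.052,"paddle")
rect(330,385,140,204,.058,.074,"rack")
# long edges by line fits: apron right edge, front edge by z at 20
P0=[]
for v in range(209,228):
    row=z[v,360:395]; u=360+np.where(row>.012)[0].max()+.5; P0.append(ray(s,u,v,.02)[:2])
P0=np.array(P0);print("right edge",P0[0],P0[-1],np.polyfit(P0[:,0],P0[:,1],1))
P1=[]
for u in range(340,374):
    col=z[215:240,u]; v=215+np.where(col>.010)[0].max()+.5; P1.append(ray(s,u,v,.02)[:2])
P1=np.array(P1);print("front edge",P1[0],P1[-1],np.polyfit(P1[:,1],P1[:,0],1),P1.mean(0))
# side walls outer
for lo,side in((318,"L"),(368,"R")):
    Q=[]
    for v in range(150,200):
        w=np.where(z[v,lo:lo+25]>.030)[0]
        if len(w): Q.append(ray(s,lo+(w.min() if side=="L" else w.max()+1)-.5,v,.046)[:2])
    Q=np.array(Q);print(side,Q[0],Q[-1],np.median(np.diff(Q[:,1])),np.polyfit(Q[:,0],Q[:,1],1))
E
```

```text
paddle 0.04139688142929683 ((0.4779879152774811, -0.05083426833152771), (0.037602927535772324, 0.04331757500767708), 86.0610122680664)
rack 0.06533984298058204 ((0.5745038390159607, -0.13496442139148712), (0.09878388792276382, 0.12617844343185425), 87.810302734375)
right edge [ 0.4969 -0.1891] [ 0.4501 -0.1871] [ 0.1669 -0.2694]
front edge [ 0.448  -0.0885] [ 0.4447 -0.1725] [0.0362 0.4517] [ 0.447  -0.1305]
L [ 0.6554 -0.0792] [ 0.5255 -0.0745] 0.00020037064850464414 [-0.0351 -0.0556]
R [ 0.6473 -0.1954] [ 0.5174 -0.1904] 0.0002582925843681583 [-0.0347 -0.1725]
```

Dock fit: mouth origin (0.5135, -0.1322), yaw -0.035 rad. The paddle, rack and wall measurements agree within about 2 mm. I aim for the TCP at dock (-40, +35), so the fingers sit at y≈+85 and -15. First I move there at a safe height.

Request:
{"method": "jog_arm", "body": {"motion": [{"dp": [0.04, -0.068, 0], "delta_rot": [0, 0, 0.03], "fingers": 1}, {"dp": [0.08, -0.135, 0], "delta_rot": [0, 0, 0.06], "fingers": 1}, {"dp": [0.12, -0.203, 0], "delta_rot": [0, 0, 0.1], "fingers": 1}, {"dp": [0.16, -0.27, 0], "delta_rot": [0, 0, 0.13], "fingers": 1}, {"dp": [0.2, -0.338, 0], "delta_rot": [0, 0, 0.16], "fingers": 1}, {"dp": [0.24, -0.405, 0], "delta_rot": [0, 0, 0.19], "fingers": 1}, {"dp": [0.28, -0.473, 0], "delta_rot": [0, 0, 0.22], "fingers": 1}, {"dp": [0.32, -0.54, 0], "delta_rot": [0, 0, 0.26], "fingers": 1}, {"dp": [0.36, -0.608, 0], "delta_rot": [0, 0, 0.29], "fingers": 1}, {"dp": [0.4, -0.675, 0], "delta_rot": [0, 0, 0.32], "fingers": 1}, {"dp": [0.44, -0.743, 0], "delta_rot": [0, 0, 0.35], "fingers": 1}, {"dp": [0.476, -0.81, 0], "delta_rot": [0, 0, 0.382], "fingers": 1}, {"dp": [0.476, -0.81, -0.07], "delta_rot": [0, 0, 0.382], "fingers": 1}, {"dp": [0.476, -0.81, -0.14], "delta_rot": [0, 0, 0.382], "fingers": 1}, {"dp": [0.476, -0.81, -0.16], "delta_rot": [0, 0, 0.382], "fingers": 1}, {"dp": [0.476, -0.81, -0.16], "delta_rot": [0, 0, 0.382], "fingers": 1}, {"dp": [0.476, -0.81, -0.16], "delta_rot": [0, 0, 0.382], "fingers": 1}]}}

```text
t: 2.22
tcp_pos: [0.475, -0.096, 0.0867]
tcp_rot: [0.0, 0.017, 1.0, -0.0]
wrist_force: [0.2, -0.8, -0.0]
gripper_width: 0.0854
```

```bash
python3 - <<'E'
from h import *
a=snapshot("wrist")["frame"];s=snapshot("side")["frame"];t=snapshot("top")["frame"]
b=cv2.resize(s[150:270,240:400],(400,300),interpolation=2);c=cv2.resize(t[140:260,270:430],(400,300),interpolation=2)
im=np.hstack([b,c]);im=np.vstack([im,cv2.resize(a,(480,300)).copy() if 0 else cv2.copyMakeBorder(cv2.resize(a,(480,300)),0,0,0,320,0)])
cv2.imwrite("pics/p1.png",im[...,::-1])
E
```

```text
(no output)
```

View pics/p1.png

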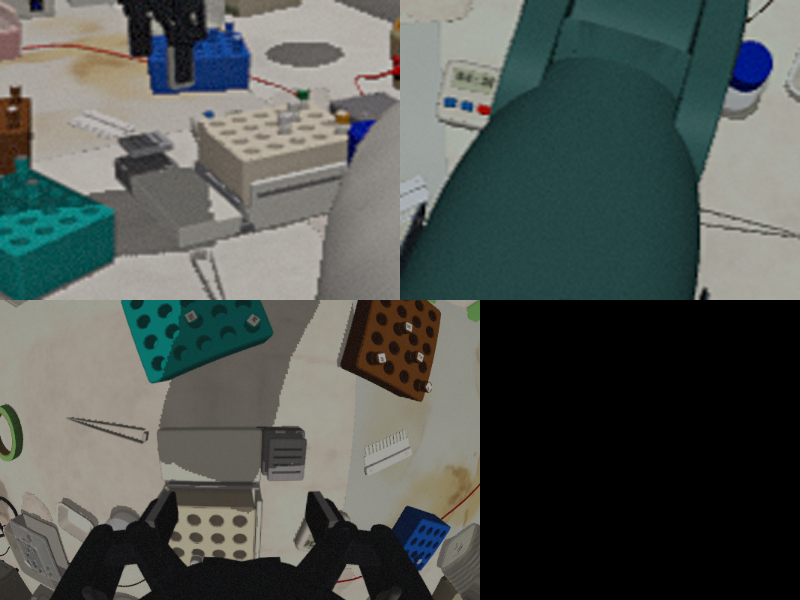

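Side view: the near finger at (180,85) is above the apron and the far one at (140,50) is above the paddle. The wrist view is consistent with that, and the rack is still in. Next I descend until just above the paddle.

Request:
{"method": "jog_arm", "body": {"motion": [{"dp": [0, 0, -0.03], "delta_rot": [0, 0, 0], "fingers": 1}, {"dp": [0, 0, -0.06], "delta_rot": [0, 0, 0], "fingers": 1}, {"dp": [0, 0, -0.067], "delta_rot": [0, 0, 0], "fingers": 1}, {"dp": [0, 0, -0.067], "delta_rot": [0, 0, 0], "fingers": 1}, {"dp": [0, 0, -0.067], "delta_rot": [0, 0, 0], "fingers": 1}]}}

```text
t: 3.0
tcp_pos: [0.4751, -0.096, 0.0365]
tcp_rot: [0.001, 0.017, 1.0, -0.0]
wrist_force: [-0.1, -0.1, 0.4]
gripper_width: 0.0852
```

Request:
{"method": "jog_arm", "body": {"motion": [{"dp": [0, 0, -0.004], "delta_rot": [0, 0, 0], "fingers": 1}, {"dp": [0, 0, -0.008], "delta_rot": [0, 0, 0], "fingers": 1}, {"dp": [0, 0, -0.012], "delta_rot": [0, 0, 0], "fingers": 1}, {"dp": [0, 0, -0.012], "delta_rot": [0, 0, 0], "fingers": 1}]}}

```text
t: 3.5
tcp_pos: [0.4743, -0.0958, 0.0264]
tcp_rot: [-0.0, 0.017, 1.0, 0.0]
wrist_force: [0.1, 0.6, 0.5]
gripper_width: 0.0854
```

Request:
{"method": "jog_arm", "body": {"motion": [{"dp": [0, 0, -0.002], "delta_rot": [0, 0, 0], "fingers": 1}, {"dp": [0, 0, -0.004], "delta_rot": [0, 0, 0], "fingers": 1}, {"dp": [0, 0, -0.004], "delta_rot": [0, 0, 0], "fingers": 1}]}}

```text
t: 3.88
tcp_pos: [0.4745, -0.0958, 0.0235]
tcp_rot: [-0.0, 0.017, 1.0, 0.0]
wrist_force: [0.5, -0.3, -0.4]
gripper_width: 0.0855
```

```bash
python3 - <<'E'
from h import *
import pickle
s=snapshot("side");pickle.dump(s,open("side2.pkl","wb"));s=s["frame"]
cv2.imwrite("pics/p2.png",cv2.resize(s[170:260,260:380],(800,600),interpolation=2)[...,::-1])
print(manip.get_obs()["wrist_force"],manip.get_obs()["tcp_pos"])
E
```

```text
[-0.20537305 -0.58740303  0.36807548] [ 0.47452621 -0.09583453  0.02361408]
```

View pics/p2.png

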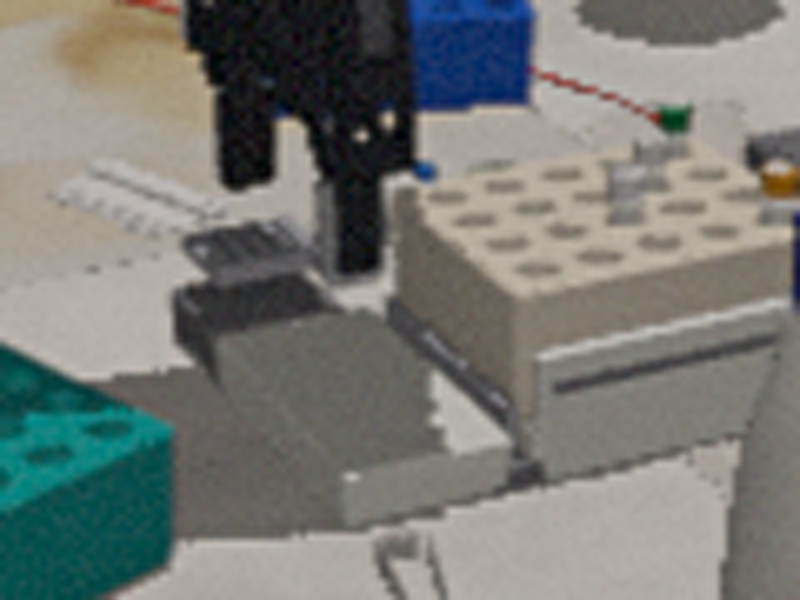

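```bash
python3 - <<'E'
from h import *
import pickle
np.set_printoptions(precision=3,suppress=True)
s=pickle.load(open("side2.pkl","rb"));f,R,t=cam(s);P=cloud(s)
D=lambda x,y,z:np.array([.5135+x+.035*y,-.1322+y-.035*x,z])
for n,p in dict(f1=D(-.04,.085,.0366),f2=D(-.04,-.015,.0366),pad=D(-.04,.081,.042),pc=D(-.018,.1,.042),pc2=D(-.062,.062,.042),apf=D(-.066,-.057,.02)).items():
    c=R@p+t;print(n,s["cx"]+f*c[0]/c[2],s["cy"]+f*c[1]/c[2])
for u,v in((297,194),(297,197),(313,205),(313,209),(297,207)): print(u,v,P[v-1:v+2,u-1:u+2].reshape(-1,3)[4],np.nanmedian(P[v-1:v+2,u-1:u+2,:].reshape(-1,3),0))
E
```

```text
f1 296.6056781077448 206.7312230427563
f2 313.5231024303392 223.09765483161482
pad 297.13501464007214 205.26247427502773
pc 302.5905891044062 200.91564209866036
pc2 291.3733449449286 209.85319361800123
apf 310.50903813844957 240.72241618668846
297 194 [ 0.475 -0.055  0.073] [ 0.476 -0.053  0.073]
297 197 [ 0.475 -0.054  0.065] [ 0.475 -0.054  0.065]
313 205 [ 0.47  -0.152  0.083] [ 0.47  -0.152  0.083]
313 209 [ 0.47  -0.151  0.073] [ 0.47  -0.152  0.073]
297 207 [ 0.473 -0.057  0.041] [ 0.473 -0.058  0.042]
```

The side image puts the fingertips at z≈0.062, so they are still about 20 mm above the paddle. That is higher than the nominal figure from TCP plus 13 mm, although x and y match. I continue down in small steps and rely on touch.

Request:
{"method": "jog_arm", "body": {"motion": [{"dp": [0, 0, -0.003], "delta_rot": [0, 0, 0], "fingers": 1}, {"dp": [0, 0, -0.006], "delta_rot": [0, 0, 0], "fingers": 1}, {"dp": [0, 0, -0.006], "delta_rot": [0, 0, 0], "fingers": 1}]}}

```text
t: 4.3
tcp_pos: [0.4744, -0.0958, 0.0189]
tcp_rot: [-0.0, 0.017, 1.0, 0.0]
wrist_force: [0.0, -0.5, 0.1]
gripper_width: 0.0851
```

Request:
{"method": "jog_arm", "body": {"motion": [{"dp": [0, 0, -0.003], "delta_rot": [0, 0, 0], "fingers": 1}, {"dp": [0, 0, -0.006], "delta_rot": [0, 0, 0], "fingers": 1}, {"dp": [0, 0, -0.006], "delta_rot": [0, 0, 0], "fingers": 1}]}}

```text
t: 4.68
tcp_pos: [0.4744, -0.0958, 0.0144]
tcp_rot: [-0.0, 0.017, 1.0, 0.0]
wrist_force: [0.3, -0.4, 1.0]
gripper_width: 0.0854
```

```bash
python3 - <<'E'
from h import *
s=snapshot("side");P=cloud(s);f=s["frame"]
np.set_printoptions(precision=3,suppress=True)
o=manip.get_obs();print(o["wrist_force"],o["tcp_pos"],o["t"])
for u in(297,313):
  for v in range(194,226,2): print(u,v,P[v,u],f[v,u])
E
```

```text
[-0.344 -0.058 -0.458] [ 0.474 -0.096  0.015] 4.725
297 194 [ 0.476 -0.053  0.072] [23 17 18]
297 196 [ 0.475 -0.054  0.068] [22 21 24]
297 198 [ 0.476 -0.051  0.061] [17  9 23]
297 200 [ 0.475 -0.054  0.057] [20 14 15]
297 202 [ 0.523  0.062 -0.   ] [183 178 170]
297 204 [ 0.48  -0.039  0.041] [60 61 61]
297 206 [ 0.473 -0.056  0.043] [59 56 60]
297 208 [ 0.471 -0.062  0.041] [71 66 70]
297 210 [ 0.467 -0.07   0.04 ] [93 94 95]
297 212 [ 0.472 -0.057  0.028] [56 58 55]
297 214 [ 0.472 -0.057  0.023] [46 48 50]
297 216 [ 0.47  -0.062  0.02 ] [54 52 54]
297 218 [ 0.466 -0.069  0.019] [61 60 59]
297 220 [ 0.461 -0.081  0.019] [102 101  95]
297 222 [ 0.457 -0.092  0.02 ] [104 103  98]
297 224 [ 0.452 -0.102  0.02 ] [105 104  99]
313 194 [ 0.462 -0.169  0.115] [122 117 115]
313 196 [ 0.463 -0.168  0.11 ] [16 24 24]
313 198 [ 0.462 -0.17   0.107] [36 36 38]
313 200 [ 0.462 -0.17   0.102] [17 18 25]
313 202 [ 0.47  -0.152  0.09 ] [ 4 12 19]
313 204 [ 0.471 -0.149  0.084] [22 29 19]
313 206 [ 0.47  -0.152  0.081] [28 23 34]
313 208 [ 0.469 -0.153  0.076] [18 14 15]
313 210 [ 0.469 -0.152  0.071] [11 20 21]
313 212 [ 0.469 -0.154  0.067] [20 22 25]
313 214 [ 0.469 -0.152  0.062] [28 27 30]
313 216 [ 0.472 -0.146  0.054] [100 101  98]
313 218 [ 0.498 -0.091  0.021] [101 101  96]
313 220 [ 0.495 -0.097  0.018] [99 97 94]
313 222 [ 0.489 -0.11   0.02 ] [101  99  96]
313 224 [ 0.484 -0.119  0.02 ] [102 100  94]
```

Tips are now at z≈0.053, about 11 mm above the paddle.

Request:
{"method": "jog_arm", "body": {"motion": [{"dp": [0, 0, -0.004], "delta_rot": [0, 0, 0], "fingers": 1}, {"dp": [0, 0, -0.008], "delta_rot": [0, 0, 0], "fingers": 1}, {"dp": [0, 0, -0.01], "delta_rot": [0, 0, 0], "fingers": 1}, {"dp": [0, 0, -0.01], "delta_rot": [0, 0, 0], "fingers": 1}]}}

```text
t: 5.22
tcp_pos: [0.4744, -0.0958, 0.007]
tcp_rot: [-0.0, 0.017, 1.0, 0.0]
wrist_force: [-0.5, 0.1, 0.3]
gripper_width: 0.085
```

Request:
{"method": "jog_arm", "body": {"motion": [{"dp": [0, 0, -0.003], "delta_rot": [0, 0, 0], "fingers": 1}, {"dp": [0, 0, -0.006], "delta_rot": [0, 0, 0], "fingers": 1}, {"dp": [0, 0, -0.006], "delta_rot": [0, 0, 0], "fingers": 1}]}}

```text
t: 5.6
tcp_pos: [0.4745, -0.0958, 0.0026]
tcp_rot: [-0.0, 0.017, 1.0, 0.0]
wrist_force: [-0.7, -0.4, 0.4]
gripper_width: 0.0855
```

Request:
{"method": "jog_arm", "body": {"motion": [{"dp": [0, 0, -0.002], "delta_rot": [0, 0, 0], "fingers": 1}, {"dp": [0, 0, -0.004], "delta_rot": [0, 0, 0], "fingers": 1}, {"dp": [0, 0, -0.004], "delta_rot": [0, 0, 0], "fingers": 1}]}}

```text
t: 5.98
tcp_pos: [0.4746, -0.0958, -0.0004]
tcp_rot: [0.0, 0.017, 1.0, -0.0]
wrist_force: [0.8, 0.5, 2.8]
gripper_width: 0.0856
```

```bash
python3 - <<'E'
from h import *
s=snapshot("side");P=cloud(s);f=s["frame"]
np.set_printoptions(precision=3,suppress=True)
o=manip.get_obs();print(o["wrist_force"],o["tcp_pos"],o["t"])
for u in(297,311):
  for v in range(200,228,2): print(u,v,P[v,u],f[v,u])
cv2.imwrite("pics/p3.png",cv2.resize(f[170:260,260:380],(800,600),interpolation=2)[...,::-1])
E
```

```text
[-0.248 -0.279  1.997] [ 0.475 -0.096 -0.   ] 6.025
297 200 [ 0.475 -0.053  0.057] [24 19 25]
297 202 [ 0.475 -0.053  0.052] [22 16 22]
297 204 [ 0.475 -0.054  0.047] [25 30 25]
297 206 [ 0.474 -0.054  0.042] [20 15 20]
297 208 [nan nan nan] [51 51 55]
297 210 [ 0.468 -0.067  0.038] [70 72 72]
297 212 [ 0.467 -0.071  0.035] [96 96 96]
297 214 [ 0.471 -0.058  0.023] [48 48 48]
297 216 [ 0.471 -0.059  0.019] [53 51 51]
297 218 [ 0.466 -0.071  0.02 ] [52 51 55]
297 220 [ 0.462 -0.08   0.019] [103 102  95]
297 222 [ 0.458 -0.089  0.019] [102  97  96]
297 224 [ 0.452 -0.102  0.02 ] [103 103  97]
297 226 [ 0.45  -0.108  0.018] [106 108 101]
311 200 [ 0.46  -0.164  0.101] [ 9 10 19]
311 202 [ 0.461 -0.162  0.095] [27 17 22]
311 204 [ 0.459 -0.165  0.092] [23 19 19]
311 206 [ 0.459 -0.164  0.087] [ 5  5 16]
311 208 [ 0.466 -0.15   0.076] [18 21 17]
311 210 [ 0.466 -0.15   0.071] [ 9 12 20]
311 212 [ 0.467 -0.147  0.065] [20 20 27]
311 214 [ 0.466 -0.149  0.062] [16 21 23]
311 216 [ 0.466 -0.15   0.057] [28 31 29]
311 218 [ 0.466 -0.148  0.051] [30 30 29]
311 220 [ 0.466 -0.149  0.047] [31 33 36]
311 222 [ 0.467 -0.145  0.04 ] [97 97 96]
311 224 [ 0.482 -0.114  0.018] [102  97  95]
311 226 [ 0.476 -0.126  0.02 ] [106 102  98]
```

View pics/p3.png

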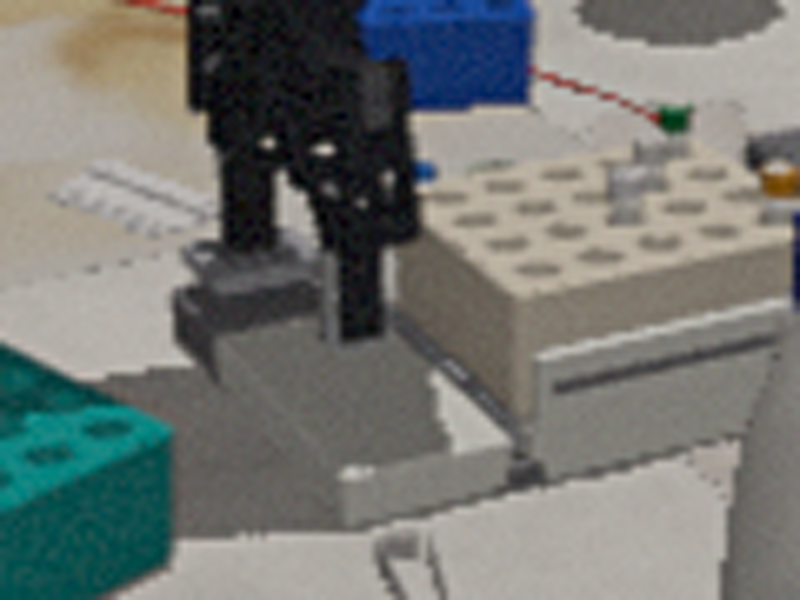

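The finger at (250,240) now stands on the paddle with about 2.5 N. The other, at (355,335), stands over the apron in the rack's path. Pressing down.

Request:
{"method": "jog_arm", "body": {"motion": [{"dp": [0, 0, -0.002], "delta_rot": [0, 0, 0], "fingers": 1}, {"dp": [0, 0, -0.004], "delta_rot": [0, 0, 0], "fingers": 1}, {"dp": [0, 0, -0.004], "delta_rot": [0, 0, 0], "fingers": 1}]}}

```text
t: 6.4
tcp_pos: [0.4746, -0.0958, -0.0035]
tcp_rot: [0.0, 0.017, 1.0, 0.0]
wrist_force: [-0.2, -0.3, 3.6]
gripper_width: 0.0852
```

Request:
{"method": "jog_arm", "body": {"motion": [{"dp": [0, 0, -0.002], "delta_rot": [0, 0, 0], "fingers": 1}, {"dp": [0, 0, -0.004], "delta_rot": [0, 0, 0], "fingers": 1}, {"dp": [0, 0, -0.004], "delta_rot": [0, 0, 0], "fingers": 1}]}}

```text
t: 6.78
tcp_pos: [0.4746, -0.0958, -0.006]
tcp_rot: [0.0, 0.017, 1.0, 0.0]
wrist_force: [-4.0, 0.8, 15.2]
gripper_width: 0.0855
```

Request:
{"method": "jog_arm", "body": {"motion": [{"dp": [0, 0, 0], "delta_rot": [0, 0, 0], "fingers": 1}, {"dp": [0, 0, 0], "delta_rot": [0, 0, 0], "fingers": 1}, {"dp": [0, 0, 0], "delta_rot": [0, 0, 0], "fingers": 1}, {"dp": [0, 0, 0], "delta_rot": [0, 0, 0], "fingers": 1}]}}

```text
t: 7.28
tcp_pos: [0.4746, -0.0958, -0.006]
tcp_rot: [0.0, 0.017, 1.0, 0.0]
wrist_force: [-3.6, 0.4, 15.6]
gripper_width: 0.0855
```

```bash
python3 - <<'E'
from h import *
s=snapshot("side");P=cloud(s);f=s["frame"]
np.set_printoptions(precision=3,suppress=True)
o=manip.get_obs();print(o["wrist_force"],o["wrist_torque"],o["tcp_pos"],o["t"])
for v in range(204,216): print(v,P[v,292],P[v,297],P[v,300])
cv2.imwrite("pics/p4.png",cv2.resize(f[170:260,260:380],(800,600),interpolation=2)[...,::-1])
E
```

```text
[-3.369  0.361 14.751] [ 0.859  0.527 -0.187] [ 0.475 -0.096 -0.006] 7.325
204 [0.505 0.054 0.   ] [ 0.475 -0.053  0.047] [ 0.481 -0.056  0.046]
205 [0.502 0.047 0.001] [ 0.475 -0.053  0.044] [ 0.481 -0.055  0.044]
206 [ 0.5    0.043 -0.   ] [ 0.475 -0.053  0.042] [ 0.482 -0.054  0.041]
207 [ 0.498  0.037 -0.001] [ 0.474 -0.054  0.039] [ 0.481 -0.055  0.038]
208 [ 0.466 -0.042  0.034] [ 0.475 -0.052  0.036] [ 0.483 -0.052  0.034]
209 [ 0.464 -0.046  0.033] [ 0.474 -0.054  0.034] [ 0.482 -0.053  0.032]
210 [ 0.462 -0.05   0.033] [ 0.472 -0.059  0.034] [ 0.479 -0.06   0.033]
211 [ 0.46  -0.056  0.033] [ 0.47  -0.062  0.033] [ 0.476 -0.067  0.034]
212 [ 0.458 -0.06   0.032] [ 0.468 -0.067  0.033] [ 0.474 -0.07   0.033]
213 [ 0.456 -0.065  0.032] [ 0.466 -0.071  0.032] [ 0.474 -0.07   0.03 ]
214 [ 0.455 -0.068  0.031] [ 0.466 -0.072  0.03 ] [ 0.475 -0.068  0.027]
215 [ 0.455 -0.067  0.028] [ 0.466 -0.071  0.027] [ 0.478 -0.061  0.02 ]
```

View pics/p4.png

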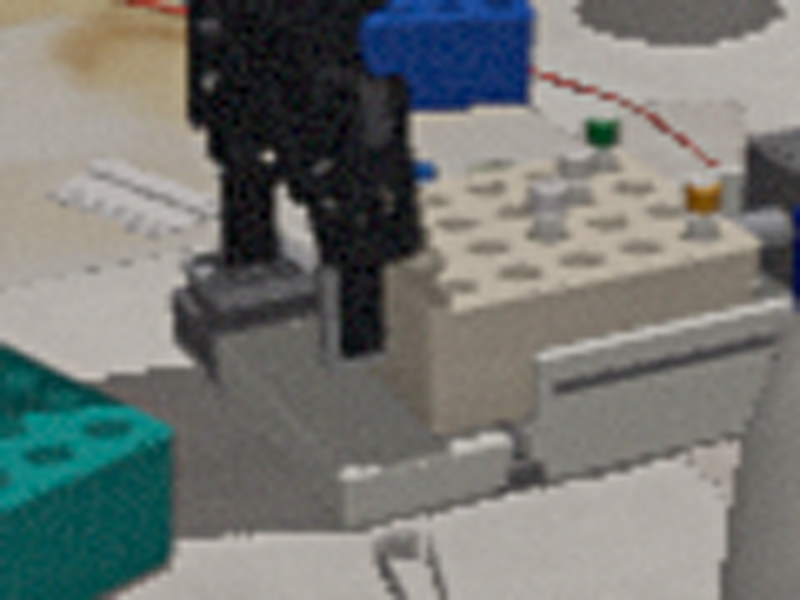

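The paddle top reads 0.033 (fully down). The rack, with its front corner at (435,430), rests against the finger. One quick check of the rack's position and stillness, then I hand in.

```bash
python3 - <<'E'
from h import *
s=snapshot("side");a=ray(s,325.3,234.5,.02);d=a[:2]-[.5135,-.1322]
x,y=d[0]-.035*d[1],d[1]+.035*d[0]
o=manip.get_obs();print("front corner dock xy",x,y,o["wrist_force"],o["tcp_pos"],o["t"])
P=cloud(s);f=s["frame"].astype(int)
m=np.zeros(P.shape[:2],bool);m[190:218,326:372]=True;m&=(P[...,2]>.058)&(P[...,2]<.072)
Q=P[m];A=np.c_[Q[:,:2],np.ones(len(Q))];print("rack top plane",np.linalg.lstsq(A,Q[:,2],rcond=None)[0],np.median(Q[:,2]))
if -.055<x<-.012 and o["wrist_force"][2]>8 and o["wrist_force"][0]<-1.5: print(job.sign_off())
E
```

```text
front corner dock xy -0.026575055767525314 -0.04599290384868028 [-3.4351022   0.93973247 15.06448364] [ 0.47460428 -0.09576816 -0.00598372] 7.375
rack top plane [0.00781274 0.01775664 0.06315188] 0.06535432472145744
the job is handed in; nothing more can be done
None
```

The job is handed in at t ≈ 7.4 s. One finger holds the paddle fully down and the other holds the rack back on the apron. `sign_off` gives no verdict, so whether it passed is not confirmed.

**Last checks:**
- **Paddle:** its top reads 33 mm above the bench, which is the fully-down height, with about 15 N pressing on it.
- **Rack:** its front is about 27 mm out of the mouth (allowed 8 to 62 mm). It presses on the finger with about 3.4 N.
- **Level and still:** the rack's top is at about 65 mm with a tilt of 0.02 rad or less. I did not track its motion in the images, but the push on the finger stayed between 3.4 and 4.0 N over the last 0.6 s.
- **Bystanders:** nothing came near them. I did not measure their positions again.

**One disagreement:** with the gripper open, the fingertips sat about 38 mm above the reported TCP, not the 13 mm in the description. I used the side camera and the wrist force for height instead.

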